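# Snap in a terminator plug and prove by a tug that the socket holds it

### The arm

A 6-joint arm with a two-finger parallel gripper is mounted at the origin on a cart in front of the work surface, level with it; the furniture and walls round the work are solid. World frame = base frame: x ahead of the robot, y to its left, z up, the work surface at z = 0. Lengths are in mm, angles in rad, forces in N, time in s.
With the tool pointing down it reaches from about 325 to 900 mm from the base axis. Payload 6.1 kg.
Tool frame: the origin (TCP) lies on the centre line of the jaws, within the pads' length; the fingertips stand 25 mm ahead of it and the grasp point (between the pads) lies 6 mm ahead of it (tcp_to_tips is the distance from the TCP to the fingertips, in mm); z points along the fingers, y is the line along which they close (so a half turn about z gives the same grasp; the last joint's range is limited). The gripper opens to 87 mm and grips with 3 to 60 N. Pads are 19 mm wide; open, the fingers measure 117 mm over their backs; the gripper's body (75 mm by 190 mm) begins 51 mm behind the grasp point.
Start: joints at [1.198, 0.22, 1.526, -0, 1.395, -0.126], TCP at [152.688, 606.055, 247.538] pointing down, gripper open.
Joint ranges: [-2.98, 2.98], [-0.91, 2.08], [0.09, 2.57], [-1.24, 4.39], [0.2, 2.65], [-2.68, 2.68]. Speed limits (rad/s): [2.57, 2.57, 3.01, 3.14, 3.14, 3.14].

### API

Orientations are given as a unit quaternion [w, x, y, z].
In Python, from station import sense, snapshot, finish_job, tcp_to_tips gives the robot as it stands.
- The arm moves only by the tool send_rows, never from a script. Its argument "motion" is a list of rows, each a list of 3 entries, a list of its own where there are three numbers: the turn, a rotation vector about the world's x, y, z in degrees, then the shift along the world's x, y, z in m, then the opening, from 0 (shut) to 1 (fully open). A call has exactly 8 rows; each row shifts and turns the commanded pose from where the row before left it; what a row does not reach is not made up. A row lasts 1/8 s, in which the tool goes at most 62.5 mm and 10.7 degrees, less where a joint would pass 70% of its speed; a pose out of reach is approached as far as the arm can. A call with a gripper value outside its range is refused whole. The fingers move at their own pace and stop on an object; the grip force is fixed at half the most. Time passes only in rows, so rows that do not move let the fingers close, or fill a call up. It gives the time, the measured TCP pose, the force, the opening and the grip force at its end, in the units of the state.
- sense(): the state, without advancing time (a new reading comes with each control period).
- snapshot(name): name is "scene" or "top" or "wrist"; returns a dict with "frame" (420x560x3 uint8, red, green, blue), "fx", "fy", "cx", "cy" (pixels), "xyz" and "orientation" of the camera in the world; the wrist camera has in their place "mount" (4x4, takes a point from camera to tool coordinates, whose origin is the TCP and whose axes are the flange's). Camera axes: x right, y up, looking along -z (the intrinsics and any distortion apply to the point x, -y, -z); pixel columns grow to the right and rows downward; lengths in mm; the calibration is good to about 2 mm. A picture is of the moment at which its call begins: read the wrist's pose just before it. There is no depth.
- finish_job(): hands the job in; it is judged then, once.
The state is a dict: "t": time; "joint_pos": joint angles; "qd": joint speeds; "joint_efforts": joint torques, N m; "tcp_pos": TCP position; "orientation": TCP orientation; "wrist_force": force on the tool from outside, world axes, zero at the start; "moment": the same for the moment, N m; "grip_width": finger opening in mm; "gripper_force": force on a finger pad.
Only numpy, scipy, OpenCV 4.12 (cv2) and the standard library are available. Lean on these libraries where they do the work, as an engineer would, in place of code of your own. Each camera call takes 0.05 s, during which the arm holds its last target. There are 200 camera calls.

### The job

The test box has two identical sockets, and the catches in one of them are worn. Push the terminator plug gently, fully home into a socket and check it by tugging it straight up with about 10 N (never 20 N or more) for a second: if it pulls out, use the other socket and tug it there. Leave it fully home in the socket that held, and leave the things lying around alone.

Things in the scene. Friction and masses are not known exactly. Their poses are not given: they have to be found in the camera images.
- plug_mid (a point): centre of the terminator plug, a plain grey plastic plug without cable, 64 mm tall, about 90 g, standing upright on its nose on the bench; this point is 32 mm above the nose's underside. z up along the plug, x across its thin side, y along its wide side. Take it by the ribbed grip, 24 mm thick (x), 48 mm wide (y), which reaches from 5 mm below to 32 mm above this point.
- plug: the same plug; origin at the centre of its nose's underside. Nose 18 (x) x 40 (y) mm, 22 mm long, foot edges tapered, a 3 mm deep notch in each y end from 8 to 16 mm up. Above it a flange 26 x 52 mm (22 to 27 mm up), then the grip (27 to 64 mm up). It fits a socket either way round: half a turn about z makes no difference.
- test_box: fixed metal test box on the bench, 120 (x) x 226 (y) x 50 mm high, binding posts on its -x front; origin at the centre of its underside, z up. The two sockets sit in its lid, 52 mm to either side of the middle along its y axis.
- socket_p: one of the two black sockets in the lid (either bay). Origin at the centre of its mouth, level with the top of its rubber sealing lip, 54 mm above the bench. Opening 20 (x) x 42 (y) mm with 2 mm chamfer, axes as the box's. The nose goes straight down, x along x, until the flange rests on the lip: plug_mid is then 10 mm above this origin (the lip gives 2.5 mm).
- socket_q: the other black socket in the lid, alike in all that can be seen, same origin and axes. One of p and q is worn, the other sound; only a tug tells which.
- catches_p: pair of steel spring catches hidden in socket_p (origin at its mouth). In either socket they resist the push with some 3 to 12 N, then snap into the nose's notches as it comes home. Sound ones then hold the plug against any tug, with about 1 mm of play and then hardly any give (0.3 mm per 10 N); worn ones let it slide out at 2 to 6 N.
- catches_q: pair of steel spring catches hidden in socket_q (origin at its mouth); see catches_p
- tip_tin: bystander: round grey tin with brass wool, 60 mm across, 28 mm high; origin under its centre
- solder_spool: bystander: solder spool with blue flanges, 45 mm across, 26 mm high; origin under its centre
- tape_1: bystander: roll of tan tape, 99 mm across, 25 mm high; origin under its centre
- tweezers: bystander: steel tweezers lying flat, 121 mm long, 9 mm high; origin under their centre
Not all that is in view belongs to the job. What is shaped like the plug but orange, pink or red is not meant.

How it is judged (in metres and radians):
On the way, in this order (a step that is already met when the one before it is completed fails the run):
1. the plug is pushed fully home in a socket (((z of plug_mid in the frame of socket_p below 0.0115 m and horizontal distance between plug_mid and socket_p below 0.004 m and contact force between plug and catches_p below 5 N) or (z of plug_mid in the frame of socket_q below 0.0115 m and horizontal distance between plug_mid and socket_q below 0.004 m and contact force between plug and catches_q below 5 N))), for 0.2 s.
2. the plug, held by the fingers, is tugged up against a socket's catches with 6 N or more for half a second and stays in (worn catches cannot bear that) (((contact force between plug and catches_p above 6 N and contact force between plug and the fingers above 1 N and z of plug_mid in the frame of socket_p between 0.0103 and 0.0145 m and horizontal distance between plug_mid and socket_p below 0.004 m) or (contact force between plug and catches_q above 6 N and contact force between plug and the fingers above 1 N and z of plug_mid in the frame of socket_q between 0.0103 and 0.0145 m and horizontal distance between plug_mid and socket_q below 0.004 m))), for 0.5 s.
At the end, for the whole second after the job is handed in: The plug rests, released, fully home (flange within 2 mm of the sealing lip, centred within 4 mm, upright within 0.06 rad) in the socket that held it against the tug (((z of plug_mid in the frame of socket_p below 0.012 m and horizontal distance between plug_mid and socket_p below 0.004 m) or (z of plug_mid in the frame of socket_q below 0.012 m and horizontal distance between plug_mid and socket_q below 0.004 m)) and angle between plug_mid's own z axis and vertical below 0.06 rad and linear speed of plug below 0.01 m/s); the robot touches nothing.
It fails at once if a socket's catches are tugged with more than 20 N (contact force between plug and catches_p above 20 N or contact force between plug and catches_q above 20 N).
It fails at once if the plug is rammed into a socket with more than 35 N (contact force between plug and socket_p above 35 N or contact force between plug and socket_q above 35 N).
It fails at once if something lying around is shifted by more than 20 mm (distance of any of tip_tin, solder_spool, tape_1, tweezers from where it was at the start of the episode above 0.02 m).
It also fails if it takes over 67 s, if anything falls off the work surface, if the arm or the gripper's body presses on something with over 40 N, if the wrist force passes 120 N, or if a joint passes its speed limit or range.

## Working session

There is one attempt and no reset: what is moved stays moved. The work goes in short steps, Python scripts to look and compute and a tool call to move; the robot and the scene stay as the last step left them, time stands still between calls to the robot, and variables do not carry over. Pictures are saved under pics/ and viewed, at most 10 in all, crops included, and the job is handed in when it is done.

Besides the shell and the picture viewer there is one more tool, called after ">>>" as name(argument=value, ...) on one line, values as JSON. send_rows: Moves the arm, as the interface text tells. Its arguments: {"type":"object","properties":{"motion":{"type":"array","items":{"type":"array"}}},"required":["motion"]}

```bash
mkdir -p pics
python3 - <<'E'
from station import *
import cv2,numpy as np
s=sense();print(s)
ims=[]
for n in("top","scene"):
    d=snapshot(n);cv2.imwrite(f"pics/{n}.png",d["frame"][:,:,::-1]);np.savez(f"{n}.npz",**d);print({k:v for k,v in d.items() if k!="frame"})
d=snapshot("wrist");cv2.imwrite("pics/w0.png",d["frame"][:,:,::-1]);print({k:v for k,v in d.items() if k!="frame"})
E
```

```text
{'t': 0.0, 'joint_pos': array([ 1.19791153e+00,  2.21211606e-01,  1.52756366e+00, -7.27805431e-07,
        1.39466353e+00, -1.26132155e-01]), 'qd': array([-0.00153201,  0.00056428, -0.00161843,  0.00095553,  0.00139276,
       -0.00152938]), 'joint_efforts': array([ 3.08649696e-04, -4.94618869e+01, -3.87372386e+01,  6.96970196e-02,
        5.73255541e-02, -1.90771270e-04]), 'tcp_pos': array([152.48570696, 605.55746555, 246.47129649]), 'orientation': array([-2.27584188e-04,  1.23063444e-01,  9.92398376e-01, -8.94573681e-04]), 'wrist_force': array([ 0.63365624, -0.14642559,  0.16074499]), 'moment': array([-0.00463108,  0.01085311,  0.01855777]), 'gripper_force': 0.0, 'grip_width': 86.95012647128564}
{'fx': 441.4949352899066, 'fy': 441.4949352899066, 'cx': 287.31582267256715, 'cy': 216.24178014235827, 'xyz': array([ 438.54282036,  -34.47089531, 1373.51736209]), 'orientation': array([-0.70367444, -0.03557615,  0.02171991,  0.70929886])}
{'fx': 399.2553359846414, 'fy': 399.2553359846414, 'cx': 277.13795464439966, 'cy': 204.54044414945366, 'xyz': array([151.26967419, 480.80539966, 873.96217947]), 'orientation': array([-0.29926032, -0.10896966,  0.31158859,  0.89525495])}
{'fx': 293.8837169944859, 'fy': 293.8837169944859, 'cx': 275.5573813572644, 'cy': 211.07562853254865, 'mount': array([[ 4.13133592e-04,  9.54927690e-01,  2.96838233e-01,
         8.23855122e+01],
       [ 9.99999844e-01, -2.82535580e-04, -4.82863940e-04,
        -3.87899918e-01],
       [-3.77232785e-04,  2.96838386e-01, -9.54927657e-01,
        -1.37046483e+02],
       [ 0.00000000e+00,  0.00000000e+00,  0.00000000e+00,
         1.00000000e+00]])}
```

View pics/top.png

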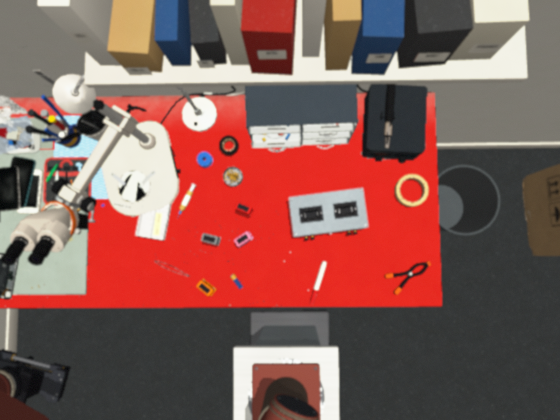

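View pics/scene.png

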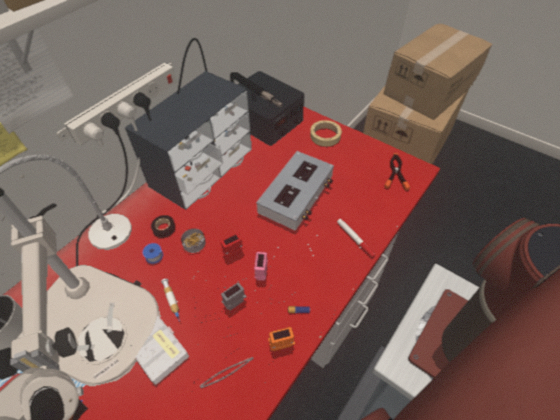

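The top view shows the grey plug at about (210,240), the box at (329,212), and its sockets at (311,214) and (346,210). In the scene view the plug is at (233,296) and the sockets at (287,195) and (307,170). I'll zoom in for finer pixels.

Run:
```python
import cv2,numpy as np
t=cv2.imread("pics/top.png");s=cv2.imread("pics/scene.png")
def z(i,x,y,w,h,f):return cv2.resize(i[y:y+h,x:x+w],None,fx=f,fy=f,interpolation=cv2.INTER_CUBIC)
a=np.hstack([z(t,190,220,40,40,7),z(t,280,180,100,56,5)[:280]])
b=np.hstack([z(s,210,275,40,40,7),z(s,250,148,100,90,5)[:280]])
b2=z(s,250,148,90,84,5)
c=np.zeros((580,790,3),np.uint8);c[:a.shape[0],:a.shape[1]]=a;c[290:570,:280]=b[:280,:280];q=z(s,252,148,90,84,3.4);c[290:290+q.shape[0],290:290+q.shape[1]]=q
cv2.imwrite("pics/crop1.png",c)
```

```text
(no output)
```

View pics/crop1.png

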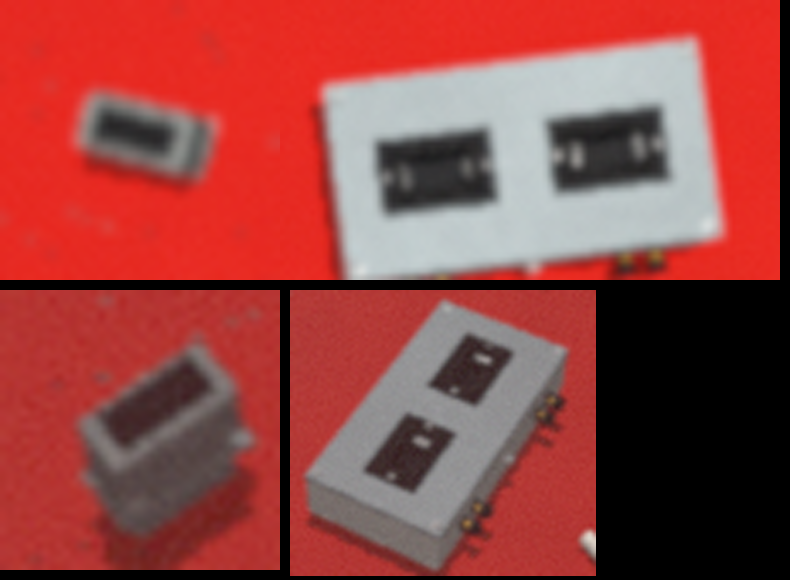

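```bash
cat > h.py <<'E'
import numpy as np
from scipy.spatial.transform import Rotation as R
def q2R(q): return R.from_quat([q[1],q[2],q[3],q[0]]).as_matrix()
def ray(d,p,pos=None,M=None):
    v=np.array([(p[0]-d["cx"])/d["fx"],-(p[1]-d["cy"])/d["fy"],-1.])
    if M is None: M=q2R(d["orientation"]);pos=d["xyz"]
    v=M@v;return np.array(pos,float),v/np.linalg.norm(v)
def wrist(d,s):
    M=q2R(s["orientation"]);m=np.array(d["mount"]);return s["tcp_pos"]+M@m[:3,3],M@m[:3,:3]
def tri(*rs):
    A=sum(np.eye(3)-np.outer(v,v) for o,v in rs);b=sum((np.eye(3)-np.outer(v,v))@o for o,v in rs)
    p=np.linalg.solve(A,b);return p.round(1),[round(float(np.linalg.norm(np.cross(p-o,v))),1) for o,v in rs]
def onz(r,z): o,v=r;return (o+v*(z-o[2])/v[2]).round(1)
E
python3 - <<'E'
from h import *
t=np.load("top.npz");s=np.load("scene.npz")
for n,a,b,z in(("plug",(209,239),(232.9,291),64),("sL",(311.2,214.2),(287,195.6),54),("sR",(346,210),(304.9,171.2),54)):
    print(n,tri(ray(t,a),ray(s,b)),onz(ray(t,a),z),onz(ray(s,b),z))
c=lambda x,y,x0,y0,f,ox=0:(x0+(x-ox+.5)/f-.5,y0+(y+.5)/f-.5)
for A,B in (((95,122),(173,143)),):
    a,b=[onz(ray(t,c(*p,190,220,7)),64) for p in(A,B)];print("plug dir",a,b,np.degrees(np.arctan2(*(b-a)[[1,0]])))
for A,B in (((322,86),(697,38)),((345,275),(722,238))):
    a,b=[onz(ray(t,c(*p,280,180,5,280)),50) for p in(A,B)];print("box",a,b,np.degrees(np.arctan2(*(b-a)[[1,0]])))
print(onz(ray(s,(227,372)),0),"tweezers",onz(ray(t,(170,268)),5),"pink",onz(ray(t,(243,239)),64))
E
```

```text
plug (array([478.6, 224.2,  62.2]), [0.8, 0.8]) [479.2 224.3  64. ] [477.2 224.3  64. ]
sL (array([552.1, -80.8,  46.8]), [0.1, 0.1]) [551.4 -80.6  54. ] [548.7 -75.9  54. ]
sR (array([ 564.7, -185.4,   45.3]), [0.9, 0.9]) [ 563.1 -184.9   54. ] [ 561.2 -178.    54. ]
plug dir [485.2 241.9  64. ] [476.1 208.5  64. ] -105.24060241770502
box [605.  -11.4  50. ] [ 632.  -237.7   50. ] -83.19616594533679
box [490.8 -24.3  50. ] [ 511.2 -250.1   50. ] -84.8376029119926
[390.6 351.7   0. ] tweezers [392.2 356.6   5. ] pink [478.4 123.   64. ]
```

The plug top triangulates to about (478,224,62), which fits its 64 mm height, with yaw about -15°. The box yaw is about +6°. I'll move above the plug now.

>>> send_rows(motion=[[[0, 0, -10], [0.03, -0.045, 0], 1], [[0, 0, -10], [0.03, -0.045, 0], 1], [[0, 0, -10], [0.03, -0.045, 0], 1], [[0, 0, -10], [0.03, -0.045, 0], 1], [[0, 0, -10], [0.04, -0.045, 0], 1], [[0, 0, -10], [0.04, -0.045, 0], 1], [[0, 0, -10], [0.04, -0.045, 0], 1], [[0, 0, -10], [0.04, -0.045, 0], 1]])

```text
t: 1.15
tcp_pos: [433.6, 244.4, 247.6]
orientation: [-0.0, 0.734, 0.679, 0.0]
wrist_force: [-0.4, 0.6, 0.5]
grip_width: 87.0
gripper_force: 0.0
```

>>> send_rows(motion=[[[0, 0, -10], [0.025, -0.01, -0.02], 1], [[0, 0, -1], [0.021, -0.011, -0.02], 1], [[0, 0, 0], [0, 0, -0.02], 1], [[0, 0, 0], [0, 0, 0], 1], [[0, 0, 0], [0, 0, 0], 1], [[0, 0, 0], [0, 0, 0], 1], [[0, 0, 0], [0, 0, 0], 1], [[0, 0, 0], [0, 0, 0], 1]])

```text
t: 2.15
tcp_pos: [478.8, 225.2, 188.0]
orientation: [0.0, 0.794, 0.608, 0.0]
wrist_force: [-0.1, -0.2, -0.7]
grip_width: 87.0
gripper_force: 0.0
```

Run:
```python
from station import *
import cv2,numpy as np,pickle
s=sense();d=snapshot("wrist");pickle.dump((s,d),open("w1.pkl","wb"))
cv2.imwrite("pics/w1.png",d["frame"][:,:,::-1]);print(s["tcp_pos"],s["orientation"],s["joint_pos"])
```

```text
[478.8090268  225.23004854 188.02897463] [1.64814766e-04 7.94014941e-01 6.07898098e-01 3.85298304e-04] [ 2.90611241e-01  4.19246351e-02  1.83820836e+00 -3.64321721e-05
  1.26062224e+00  5.54597102e-01]
```

View pics/w1.png

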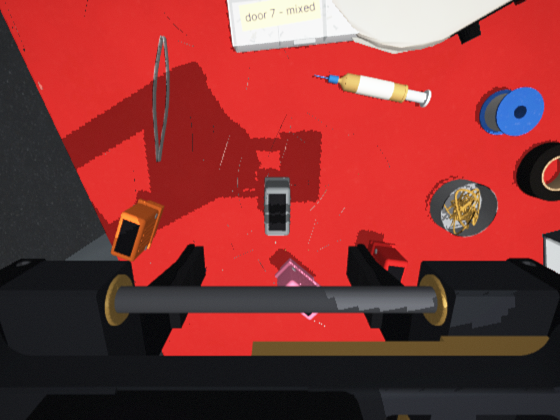

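The grey plug is nearly centred. Its top window spans columns 268–287 and rows 193–230, upright in the image, so the yaw is right.

Run:
```python
from h import *;import pickle,cv2
s,d=pickle.load(open("w1.pkl","rb"));o,M=wrist(d,s);t=np.load("top.npz")
r=ray(d,(277.7,211),o,M);print(o,onz(r,64),tri(r,ray(t,(209,239))))
for p in((265,190),(291,190),(264,235),(291,235)):print(onz(ray(d,p,o,M),64))
c=cv2.resize(d["frame"][160:250,230:330,::-1],None,fx=6,fy=6,interpolation=cv2.INTER_CUBIC);cv2.imwrite("pics/c2.png",c)
```

```text
[499.21966961 303.84200174 325.10984134] [480.5 225.4  64. ] (array([479.8, 224.7,  61.4]), [0.6, 0.6])
[474.5 247.7  64. ]
[497.4 241.5  64. ]
[461.7 205.6  64. ]
[486.6 198.9  64. ]
```

View pics/c2.png

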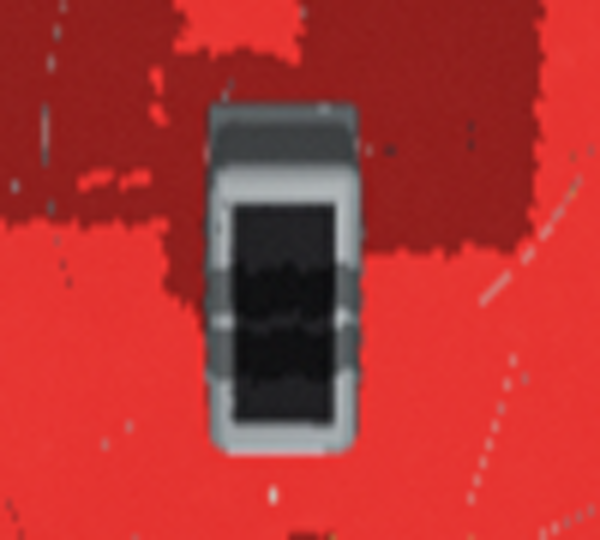

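Plug at (480,225), and the yaw agrees. Descend and grasp.

>>> send_rows(motion=[[[0, 0, 0], [0.001, 0, -0.03], 1], [[0, 0, 0], [0, 0, -0.03], 1], [[0, 0, 0], [0, 0, -0.03], 1], [[0, 0, 0], [0, 0, -0.02], 1], [[0, 0, 0], [0, 0, -0.015], 1], [[0, 0, 0], [0, 0, -0.008], 1], [[0, 0, 0], [0, 0, 0], 1], [[0, 0, 0], [0, 0, 0], 0]])

```text
t: 3.2
tcp_pos: [480.4, 225.3, 55.4]
orientation: [0.0, 0.794, 0.608, 0.001]
wrist_force: [0.2, 0.1, 0.4]
grip_width: 82.5
gripper_force: 0.0
```

>>> send_rows(motion=[[[0, 0, 0], [0, 0, 0], 0], [[0, 0, 0], [0, 0, 0], 0], [[0, 0, 0], [0, 0, 0], 0], [[0, 0, 0], [0, 0, 0], 0], [[0, 0, 0], [0, 0, 0], 0], [[0, 0, 0], [0, 0, 0], 0], [[0, 0, 0], [0, 0, 0], 0], [[0, 0, 0], [0, 0, 0], 0]])

```text
t: 4.2
tcp_pos: [479.7, 225.1, 54.5]
orientation: [-0.0, 0.794, 0.608, -0.0]
wrist_force: [0.9, 0.0, -0.6]
grip_width: 23.9
gripper_force: 30.0
```

Grasped at 24 mm width. Lift and move beside the sockets for a wrist look.

>>> send_rows(motion=[[[0, 0, 0], [0, 0, 0.02], 0], [[0, 0, 0], [0, 0, 0.03], 0], [[0, 0, 0], [0, 0, 0.04], 0], [[0, 0, 0], [0, 0, 0.045], 0], [[0, 0, 5], [0.015, -0.04, 0], 0], [[0, 0, 5], [0.015, -0.045, 0], 0], [[0, 0, 5], [0.015, -0.045, 0], 0], [[0, 0, 6], [0.015, -0.045, 0], 0]])

```text
t: 5.2
tcp_pos: [539.8, 48.7, 189.5]
orientation: [-0.0, 0.669, 0.743, 0.0]
wrist_force: [1.1, -0.4, -0.8]
grip_width: 23.9
gripper_force: 30.0
```

>>> send_rows(motion=[[[0, 0, 0], [0.015, -0.045, 0], 0], [[0, 0, 0], [0.01, -0.045, 0], 0], [[0, 0, 0], [0, -0.045, 0], 0], [[0, 0, 0], [0, -0.04, 0], 0], [[0, 0, 0], [0, -0.025, 0], 0], [[0, 0, 0], [0, 0, 0], 0], [[0, 0, 0], [0, 0, 0], 0], [[0, 0, 0], [0, 0, 0], 0]])

```text
t: 6.2
tcp_pos: [564.7, -148.8, 189.4]
orientation: [-0.0, 0.67, 0.743, 0.0]
wrist_force: [0.5, -0.3, -1.5]
grip_width: 23.7
gripper_force: 30.0
```

Run:
```python
from station import *
import cv2,numpy as np,pickle
s=sense();d=snapshot("wrist");pickle.dump((s,d),open("w2.pkl","wb"))
cv2.imwrite("pics/w2.png",d["frame"][:,:,::-1]);print(s["tcp_pos"],s["orientation"],s["joint_pos"],s["wrist_force"],s["moment"])
```

```text
[ 564.67252585 -148.81754435  189.41780078] [-2.25050885e-04  6.69571643e-01  7.42747441e-01  5.75536107e-05] [-3.92838918e-01  1.71009013e-01  1.69526260e+00  2.70624423e-04
  1.27570679e+00 -4.96450114e-01] [ 0.46524414 -0.26719907 -1.49061101] [-0.12165425  0.03249816 -0.00375713]
```

View pics/w2.png

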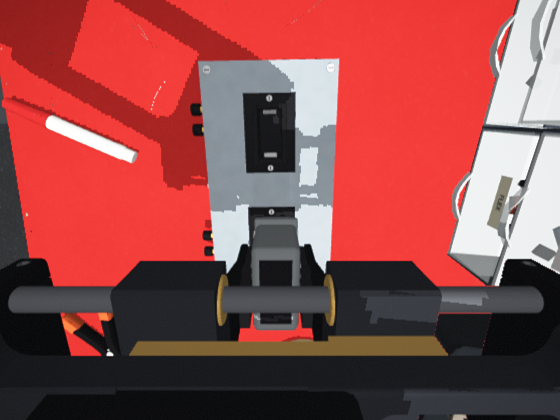

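Socket L is clearly visible at about (270,132), with screws at (269,98) and (270,168). The lid's far corners are at (199,61) and (338,60). Zooming in.

Run:
```python
from h import *;import pickle,cv2
s,d=pickle.load(open("w2.pkl","rb"));o,M=wrist(d,s)
c=cv2.resize(d["frame"][85:180,225:315,::-1],None,fx=6,fy=6,interpolation=cv2.INTER_CUBIC)
c=cv2.convertScaleAbs(255*(c/255.)**.6);cv2.imwrite("pics/c3.png",c)
for n,p,z in(("LT",(199,61),50),("RT",(338,60),50),("scr1",(269,98),54),("scr2",(270,168),54)):print(n,onz(ray(d,p,o,M),z))
```

```text
LT [485.9 -26.8  50. ]
RT [603.4 -13.8  50. ]
scr1 [548.1 -50.2  54. ]
scr2 [ 554.9 -110.6   54. ]
```

View pics/c3.png

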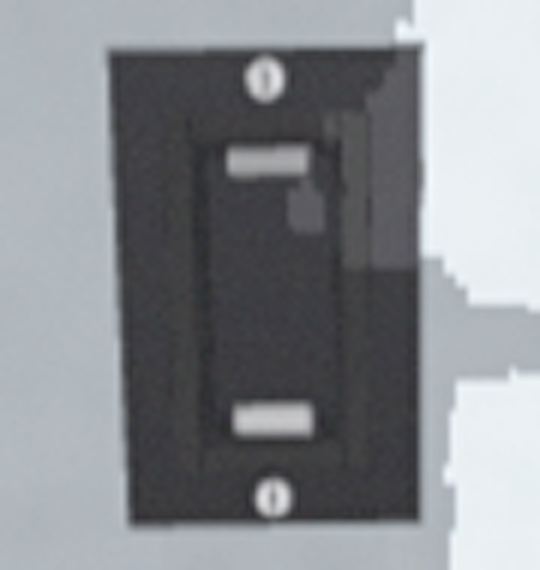

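Run:
```python
from h import *;import pickle,cv2
s,d=pickle.load(open("w2.pkl","rb"));o,M=wrist(d,s);t=np.load("top.npz")
c=lambda x,y:(225+(x+.5)/6-.5,85+(y+.5)/6-.5)
P=[onz(ray(d,c(*p),o,M),52) for p in((109,48),(423,44),(421,523),(130,523))]
S=[onz(ray(d,c(*p),o,M),52) for p in((265,79),(273,497))]
print(P,np.mean(P,0));print(S,np.mean(S,0))
W=[onz(ray(d,c(*p),o,M),50) for p in((227,160),(309,160),(233,420),(314,420))];print("catch",np.mean(W,0))
ang=lambda v:np.degrees(np.arctan2(v[1],v[0]))
print("yaw",ang(S[0]-S[1])-90,ang(P[0]-P[3])-90,ang(P[1]-P[2])-90,ang(P[1]-P[0]),ang(P[2]-P[3]))
print("tri",tri(ray(d,c(269.5,288),o,M),ray(t,(311.2,214.2))))
y=M@np.array([1,0,0]);print("tool yaw",ang(q2R(s["orientation"])[:,1]))
# lid corners, R socket by offset
```

```text
[array([524.9, -48. ,  52. ]), array([570.1, -42.8,  52. ]), array([ 578.4, -112. ,   52. ]), array([ 533.1, -116.7,   52. ])] [551.625 -79.875  52.   ]
[array([547.8, -49.9,  52. ]), array([ 554.9, -110.3,   52. ])] [551.35 -80.1   52.  ]
catch [551.55 -79.8   50.  ]
yaw 6.704332890433534 6.806595610502242 6.839508509818728 6.562698508937464 5.9234014776144175
tri (array([551.4, -79.8,  53. ]), [0.8, 0.8])
tool yaw 5.931974485367585
```

Socket L is at (551.5,-79.9,53) with yaw 6.7°. The other one should be at (563.6,-183.2), which agrees with the top view.

>>> send_rows(motion=[[[0, 0, 0.7], [-0.0132, 0.03, 0], 0], [[0, 0, 0], [0, 0.039, 0], 0], [[0, 0, 0], [0, 0, -0.03], 0], [[0, 0, 0], [0, 0, -0.03], 0], [[0, 0, 0], [0, 0, -0.012], 0], [[0, 0, 0], [0, 0, 0], 0], [[0, 0, 0], [0, 0, 0], 0], [[0, 0, 0], [0, 0, 0], 0]])

```text
t: 7.25
tcp_pos: [552.4, -81.3, 118.9]
orientation: [0.001, 0.666, 0.746, 0.0]
wrist_force: [0.5, 0.5, -0.4]
grip_width: 23.7
gripper_force: 30.0
```

>>> send_rows(motion=[[[0, 0, 0], [0, 0, -0.002], 0], [[0, 0, 0], [0, 0, -0.002], 0], [[0, 0, 0], [0, 0, -0.002], 0], [[0, 0, 0], [0, 0, -0.002], 0], [[0, 0, 0], [0, 0, -0.002], 0], [[0, 0, 0], [0, 0, -0.001], 0], [[0, 0, 0], [0, 0, 0], 0], [[0, 0, 0], [0, 0, 0], 0]])

```text
t: 8.25
tcp_pos: [551.6, -81.0, 106.6]
orientation: [0.0, 0.665, 0.746, 0.0]
wrist_force: [-0.4, 0.3, -1.6]
grip_width: 23.6
gripper_force: 30.0
```

>>> send_rows(motion=[[[0, 0, 0], [0, 0.0008, -0.001], 0], [[0, 0, 0], [0, 0, -0.001], 0], [[0, 0, 0], [0, 0, -0.001], 0], [[0, 0, 0], [0, 0, -0.001], 0], [[0, 0, 0], [0, 0, -0.001], 0], [[0, 0, 0], [0, 0, -0.001], 0], [[0, 0, 0], [0, 0, 0], 0], [[0, 0, 0], [0, 0, 0], 0]])

```text
t: 9.25
tcp_pos: [551.5, -80.2, 100.6]
orientation: [0.0, 0.666, 0.746, 0.0]
wrist_force: [0.3, -0.7, -0.7]
grip_width: 23.6
gripper_force: 30.0
```

>>> send_rows(motion=[[[0, 0, 0], [0, 0, -0.001], 0], [[0, 0, 0], [0, 0, -0.001], 0], [[0, 0, 0], [0, 0, -0.001], 0], [[0, 0, 0], [0, 0, -0.001], 0], [[0, 0, 0], [0, 0, -0.001], 0], [[0, 0, 0], [0, 0, 0], 0], [[0, 0, 0], [0, 0, 0], 0], [[0, 0, 0], [0, 0, 0], 0]])

```text
t: 10.25
tcp_pos: [551.5, -80.0, 95.6]
orientation: [-0.0, 0.665, 0.746, 0.0]
wrist_force: [-0.8, 2.0, -0.1]
grip_width: 24.1
gripper_force: 30.0
```

>>> send_rows(motion=[[[0, 0, 0], [0, 0, -0.001], 0], [[0, 0, 0], [0, 0, -0.001], 0], [[0, 0, 0], [0, 0, -0.001], 0], [[0, 0, 0], [0, 0, -0.001], 0], [[0, 0, 0], [0, 0, -0.001], 0], [[0, 0, 0], [0, 0, 0], 0], [[0, 0, 0], [0, 0, 0], 0], [[0, 0, 0], [0, 0, 0], 0]])

```text
t: 11.25
tcp_pos: [551.0, -80.1, 90.1]
orientation: [-0.0, 0.665, 0.746, -0.0]
wrist_force: [-0.1, -0.1, -1.9]
grip_width: 23.8
gripper_force: 30.0
```

>>> send_rows(motion=[[[0, 0, 0], [0, 0, -0.001], 0], [[0, 0, 0], [0, 0, -0.001], 0], [[0, 0, 0], [0, 0, 0], 0], [[0, 0, 0], [0, 0, 0], 0], [[0, 0, 0], [0, 0, 0], 0], [[0, 0, 0], [0, 0, 0], 0], [[0, 0, 0], [0, 0, 0], 0], [[0, 0, 0], [0, 0, 0], 0]])

```text
t: 12.25
tcp_pos: [551.5, -80.1, 88.5]
orientation: [0.0, 0.666, 0.746, 0.0]
wrist_force: [0.8, 1.4, -1.4]
grip_width: 23.5
gripper_force: 30.0
```

>>> send_rows(motion=[[[0, 0, 0], [0, 0, -0.0005], 0], [[0, 0, 0], [0, 0, -0.0005], 0], [[0, 0, 0], [0, 0, 0], 0], [[0, 0, 0], [0, 0, 0], 0], [[0, 0, 0], [0, 0, 0], 0], [[0, 0, 0], [0, 0, 0], 0], [[0, 0, 0], [0, 0, 0], 0], [[0, 0, 0], [0, 0, 0], 0]])

```text
t: 13.25
tcp_pos: [551.3, -80.1, 87.4]
orientation: [-0.0, 0.666, 0.746, -0.0]
wrist_force: [0.0, -1.2, -3.7]
grip_width: 23.9
gripper_force: 30.0
```

>>> send_rows(motion=[[[0, 0, 0], [0, 0, -0.0005], 0], [[0, 0, 0], [0, 0, -0.0005], 0], [[0, 0, 0], [0, 0, 0], 0], [[0, 0, 0], [0, 0, 0], 0], [[0, 0, 0], [0, 0, 0], 0], [[0, 0, 0], [0, 0, 0], 0], [[0, 0, 0], [0, 0, 0], 0], [[0, 0, 0], [0, 0, 0], 0]])

```text
t: 14.25
tcp_pos: [551.5, -80.1, 86.5]
orientation: [-0.0, 0.666, 0.746, -0.0]
wrist_force: [-0.6, -0.0, -1.9]
grip_width: 23.8
gripper_force: 30.0
```

>>> send_rows(motion=[[[0, 0, 0], [0, 0, -0.0005], 0], [[0, 0, 0], [0, 0, -0.0005], 0], [[0, 0, 0], [0, 0, 0], 0], [[0, 0, 0], [0, 0, 0], 0], [[0, 0, 0], [0, 0, 0], 0], [[0, 0, 0], [0, 0, 0], 0], [[0, 0, 0], [0, 0, 0], 0], [[0, 0, 0], [0, 0, 0], 0]])

```text
t: 15.25
tcp_pos: [551.6, -80.1, 85.7]
orientation: [0.0, 0.665, 0.746, 0.0]
wrist_force: [-2.3, 1.1, 5.6]
grip_width: 24.0
gripper_force: 30.0
```

>>> send_rows(motion=[[[0, 0, 0], [0, 0, -0.0005], 0], [[0, 0, 0], [0, 0, -0.0003], 0], [[0, 0, 0], [0, 0, 0], 0], [[0, 0, 0], [0, 0, 0], 0], [[0, 0, 0], [0, 0, 0], 0], [[0, 0, 0], [0, 0, 0], 0], [[0, 0, 0], [0, 0, 0], 0], [[0, 0, 0], [0, 0, 0], 0]])

```text
t: 16.25
tcp_pos: [551.6, -80.2, 85.3]
orientation: [0.0, 0.665, 0.746, -0.0]
wrist_force: [-3.9, 0.3, 8.8]
grip_width: 23.8
gripper_force: 30.0
```

>>> send_rows(motion=[[[0, 0, 0], [0, 0, -0.0005], 0], [[0, 0, 0], [0, 0, -0.0005], 0], [[0, 0, 0], [0, 0, 0], 0], [[0, 0, 0], [0, 0, 0], 0], [[0, 0, 0], [0, 0, 0], 0], [[0, 0, 0], [0, 0, 0], 0], [[0, 0, 0], [0, 0, 0], 0], [[0, 0, 0], [0, 0, 0], 0]])

```text
t: 17.25
tcp_pos: [551.6, -80.2, 84.8]
orientation: [0.0, 0.665, 0.746, -0.0]
wrist_force: [-6.5, 0.7, 12.7]
grip_width: 23.8
gripper_force: 30.0
```

>>> send_rows(motion=[[[0, 0, 0], [0, 0, 0.0005], 0], [[0, 0, 0], [0, 0, 0.0005], 0], [[0, 0, 0], [0, 0, 0.0005], 0], [[0, 0, 0], [0, 0, 0.0005], 0], [[0, 0, 0], [0, 0, 0.0005], 0], [[0, 0, 0], [0, 0, 0.0005], 0], [[0, 0, 0], [0, 0, 0.0], 0], [[0, 0, 0], [0, 0, 0], 0]])

```text
t: 18.25
tcp_pos: [551.5, -80.1, 86.5]
orientation: [-0.0, 0.666, 0.746, -0.0]
wrist_force: [0.8, -0.9, -1.0]
grip_width: 23.7
gripper_force: 30.0
```

>>> send_rows(motion=[[[0, 0, 0], [0, 0, 0.0005], 0], [[0, 0, 0], [0, 0, 0.0005], 0], [[0, 0, 0], [0, 0, 0], 0], [[0, 0, 0], [0, 0, 0], 0], [[0, 0, 0], [0, 0, 0], 0], [[0, 0, 0], [0, 0, 0], 0], [[0, 0, 0], [0, 0, 0.0], 0], [[0, 0, 0], [0, 0, 0], 0]])

```text
t: 19.25
tcp_pos: [551.2, -80.1, 87.5]
orientation: [-0.0, 0.665, 0.746, -0.0]
wrist_force: [-0.4, -1.0, -4.6]
grip_width: 23.7
gripper_force: 30.0
```

>>> send_rows(motion=[[[0, 0, 0], [0, 0, 0.0005], 0], [[0, 0, 0], [0, 0, 0], 0], [[0, 0, 0], [0, 0, 0], 0], [[0, 0, 0], [0, 0, 0], 0], [[0, 0, 0], [0, 0, 0], 0], [[0, 0, 0], [0, 0, 0], 0], [[0, 0, 0], [0, 0, 0.0], 0], [[0, 0, 0], [0, 0, 0], 0]])

```text
t: 20.25
tcp_pos: [551.2, -80.0, 87.9]
orientation: [-0.0, 0.665, 0.746, -0.0]
wrist_force: [1.2, 0.2, -13.8]
grip_width: 23.6
gripper_force: 30.0
```

It bears about 13 N, so this socket seems sound. I'll ease slightly and hold to confirm it stays.

>>> send_rows(motion=[[[0, 0, 0], [0, 0, -0.0001], 0], [[0, 0, 0], [0, 0, 0], 0], [[0, 0, 0], [0, 0, 0], 0], [[0, 0, 0], [0, 0, 0], 0], [[0, 0, 0], [0, 0, 0], 0], [[0, 0, 0], [0, 0, 0], 0], [[0, 0, 0], [0, 0, 0], 0], [[0, 0, 0], [0, 0, 0], 0]])

```text
t: 21.25
tcp_pos: [551.3, -80.1, 88.0]
orientation: [-0.0, 0.665, 0.746, -0.0]
wrist_force: [-1.3, 0.7, -13.7]
grip_width: 24.1
gripper_force: 30.0
```

Held at 13 N for two seconds without sliding. Push home again, then release.

>>> send_rows(motion=[[[0, 0, 0], [0, 0, -0.0005], 0], [[0, 0, 0], [0, 0, -0.0005], 0], [[0, 0, 0], [0, 0, -0.0005], 0], [[0, 0, 0], [0, 0, -0.0005], 0], [[0, 0, 0], [0, 0, -0.0005], 0], [[0, 0, 0], [0, 0, -0.0003], 0], [[0, 0, 0], [0, 0, 0], 0], [[0, 0, 0], [0, 0, 0], 0]])

```text
t: 22.25
tcp_pos: [552.5, -80.3, 86.2]
orientation: [0.001, 0.666, 0.746, 0.001]
wrist_force: [0.8, 1.3, 1.7]
grip_width: 23.8
gripper_force: 30.0
```

>>> send_rows(motion=[[[0, 0, 0], [0, 0, 0], 0], [[0, 0, 0], [0, 0, 0], 0.3], [[0, 0, 0], [0, 0, 0], 0.5], [[0, 0, 0], [0, 0, 0], 0.8], [[0, 0, 0], [0, 0, 0], 0.9], [[0, 0, 0], [0, 0, 0], 0.9], [[0, 0, 0], [0, 0, 0], 0.9], [[0, 0, 0], [0, 0, 0], 0.9]])

```text
t: 23.25
tcp_pos: [551.5, -80.1, 85.3]
orientation: [-0.0, 0.665, 0.746, -0.0]
wrist_force: [-0.4, 0.1, 0.4]
grip_width: 75.0
gripper_force: 0.0
```

>>> send_rows(motion=[[[0, 0, 0], [0, 0, 0.01], 0.9], [[0, 0, 0], [0, 0, 0.02], 0.9], [[0, 0, 0], [0, 0, 0.03], 0.9], [[0, 0, 0], [0, 0, 0.04], 0.9], [[0, 0, 0], [0, -0.025, 0.02], 0.9], [[0, 0, 0], [0, -0.025, 0], 0.9], [[0, 0, 0], [0, 0, 0], 0.9], [[0, 0, 0], [0, 0, 0], 0.9]])

```text
t: 24.25
tcp_pos: [551.3, -129.7, 205.4]
orientation: [-0.0, 0.666, 0.746, 0.0]
wrist_force: [-0.5, 0.6, -0.2]
grip_width: 78.2
gripper_force: 0.0
```

Run:
```python
from station import *
import cv2,numpy as np,pickle
s=sense();d=snapshot("wrist");pickle.dump((s,d),open("w3.pkl","wb"))
cv2.imwrite("pics/w3.png",d["frame"][:,:,::-1]);print(s["tcp_pos"],s["wrist_force"])
```

```text
[ 551.29819472 -129.71973188  205.37580943] [-0.45089079  0.59931626 -0.18033727]
```

View pics/w3.png

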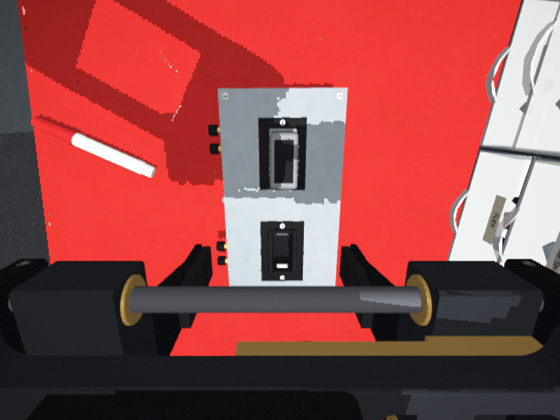

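The plug sits square and centred in the socket, top at about (284,158), and the gripper is clear. Handing in.

```bash
python3 -c "
from station import *
print(finish_job())"
```

```text
the job is handed in; nothing more can be done
None
```

The plug is fully home and released in the first socket I tried (the one on the robot's left), which held a tug of about 13 N for two seconds without sliding; the job is handed in at about 24 s and the verdict was not shown.

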